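File the oval medal's holder from the tip-up tray into the slotted rack

ROBOT

A 6-joint arm with a two-finger parallel gripper is mounted at the origin on the work surface. World frame = base frame: x ahead of the robot, y to its left, z up, the work surface at z = 0. Lengths are in m, angles in rad, forces in N, time in s.
With the tool pointing down it reaches from about 0.3 to 0.775 m from the base axis. Payload 14.6 kg.
Tool frame: the origin (TCP) lies between the finger pads; the fingertips stand 8 mm ahead of it and the grasp point (between the pads) lies 11 mm behind it; z points along the fingers, y is the line along which they close (so a half turn about z gives the same grasp; the last joint's range is limited). The gripper opens to 85 mm and grips with 20 to 120 N. Pads are 22 mm wide; open, the fingers measure 114 mm over their backs; the gripper's body (76 mm by 85 mm) begins 54 mm behind the grasp point. The pads swing forward as they close: fully open they stand 13 mm farther back than shut.
Start: joints at [-1.287, 0.3, 1.521, -0, 1.321, -0.067], TCP at [0.189, -0.516, 0.239] pointing down, gripper open.
Joint ranges: [-3.03, 3.03], [-0.79, 2.21], [0.23, 2.52], [-1.04, 4.18], [0, 3.07], [-2.55, 2.55]. Speed limits (rad/s): [2.22, 2.22, 2.57, 3.14, 3.14, 3.14].

INTERFACE

Orientations are given as a rotation vector (axis times angle).
In Python, from rig import state, viewer, r gives the robot as it stands.
- The arm moves only by the tool servo_tool, never from a script. Its argument "steps" is a list of rows, each an object of numbers: "dx", "dy", "dz": the shift along the tool's x, y, z in mm; "yaw": the turn about the tool's z in degrees; "hand": the finger opening in mm, from 0 to 85.4. In form: [{"dx": .., "dy": .., "dz": .., "yaw": .., "hand": ..}, ...]. A call has 1 to 12 rows; each row shifts and turns the commanded pose from where the row before left it, along the tool's axes as they then stand; what a row does not reach is not made up. A row lasts 1/8 s, in which the tool goes at most 62.5 mm and 10.7 degrees, less where a joint would pass 70% of its speed; a pose out of reach is approached as far as the arm can. A call with a gripper value outside its range is refused whole. The fingers move at their own pace and stop on an object; "grip_force" is the grip in N (left out, the last holds). Time passes only in rows, so rows that do not move let the fingers close. It gives the time, the measured TCP pose, the force, the opening and the grip force at its end, in the units of the state.
- state(): the state, without advancing time (a new reading comes with each control period).
- viewer.read_camera(name): name is "scene" or "top" or "wrist"; returns a dict with "pixels" (400x640x3 uint8, red, green, blue), "range_z" (400x640 float32, m along the optical axis (not along the pixel's ray), 0 where there is no reading), "fov_y" (degrees; the focal length in pixels is half the picture's height over the tangent of half this angle, whatever the lens; pixels are square), "cx", "cy" (the principal point, pixels), "pose" (4x4, takes a point from camera to world coordinates); the wrist camera has in their place "hand_eye" (4x4, takes a point from camera to tool coordinates, whose origin is the TCP and whose axes are the flange's). Camera axes: x right, y up, looking along -z (the intrinsics and any distortion apply to the point x, -y, -z); pixel columns grow to the right and rows downward; lengths in m; the calibration is good to about 2 mm. The wrist camera is an equidistant fisheye: a pixel r from the principal point sees the ray r / f radians off the axis. A picture is of the moment at which its call begins: read the wrist's pose just before it.
- r.sign_off(): hands the job in; it is judged then, once.
Trained networks look in the newest picture that a camera, given by its name, has taken for a name from the list of things; names that differ only in an ending like _2 or _b are one class to them, and where a whole thing is asked for, a point or a joint stands for the part that bears it (a point fixed in the world has none). Each returns a list of dicts, best first, with "p" (0 to 1); they miss things now and then, are a little off and sometimes report something else, mostly with a low value. They report only what shows in the picture. A call takes as long as a camera call. They do not tell look-alikes from the thing itself.
- viewer.masks_of(camera, target): "mask" (400x640 bool, what is visible of it) and "pixel" ([column, row] in pixels, amid what is visible of it).
The state is a dict: "t": time; "joints": joint angles; "joint_vel": joint speeds; "tau": joint torques, N m; "ee_pos": TCP position; "tool_rot": TCP orientation; "contact_force": force on the tool from outside, world axes, zero at the start; "torque": the same for the moment, N m; "opening": finger opening in m; "grip_force": force on a finger pad.
Only numpy, scipy, OpenCV 4.12 (cv2) and the standard library are available. Lean on these libraries where they do the work, as an engineer would, in place of code of your own. Each camera call takes 0.05 s, during which the arm holds its last target. There are 200 camera calls.

TASK

One of the two large flat holders lying in the white tray has an oval medal in it, the other a round one: tip up the oval one by pressing its far end down into the well until it stands on the slope of its own accord, then take it by its raised end and slide it, low end first, into the free middle slot of the leaning wooden rack. Keep hold of it until it is fully home on the slot's floor rather than letting it drop, then let go, and leave the other holders and the things lying about where they are.

Things in the scene. Friction and masses are not known exactly. Their poses are not given: they have to be found in the camera images.
- oval_mid (a point): Centre (mid-thickness) of the large flat holder with the OVAL copper medal (81 x 54 mm): rigid slab 130 x 92 x 8 mm, clear rim, dark inside, blank label at the near end, 0.2 to 0.35 kg. Axes: x along the 130 mm, y along the 92 mm, z through the 8 mm. Starts flat (z up, x away from the robot) in either pocket of the tray; too wide and too sunken to be picked up as it lies.
- round_mid (a point): Centre of the other large holder: same size and make, but its copper medal is ROUND (64 mm). Lies flat in the other pocket; leave it there.
- tray: White moulded tray, fixed, 154 (x) x 212 (y) x 60 mm high; origin on the table below the pockets' cross edges; x points away from the robot, y left, z up. Two pockets side by side, 97 mm wide, 136 mm long, 103 mm between centres; walls rise 5 mm above the bed. A holder lying flat has its near 70 mm on the bed; its far 60 mm hang over a well, and a light press there tips it about the edge.
- edge_left (a point): Middle of the cross edge in the tray's left (+y) pocket, 55 mm above the table. On the near side (-x of the tray) the floor is a flat bed at this height; on the far side it falls at 45 degrees for 72 mm to a toe square to it. The pocket's far wall (62 to 74 mm beyond the edge) has a thumb notch 49 mm wide in its middle, open down to the toe, so fingers can press low.
- edge_right (a point): Same point of the right (-y) pocket. A holder pressed down on to the slope and let go slides to the toe and stays, far end 72 mm down the slope from the edge, centre 7 mm down the slope, at 45 degrees; its near 58 mm then stick up clear of the bed, free above and below, and can be pinched across the 8 mm by a tool tilted about 45 degrees.
- rack: Fixed wooden rack, 173 (x) x 122 (y) mm, side cheeks 78 mm high, wood between the slots up to 97 mm; origin on the table under the middle slot's floor, x away from the robot. Three slots one behind the other, 40 mm apart along x, all leaning 25 degrees from vertical, tops towards the robot. The front and back slots hold smaller holders (86 x 60 x 8 mm) that stick out 11 mm.
- slot: The rack's free middle slot. Origin: middle of its floor, 24 mm above the table. z up along the slot (25 degrees from vertical), y along its 102 mm width, x across its 14 mm gap. 75 mm deep along z, square mouth, 22 mm of wood before and behind. Home, the large holder stands on this floor on a 92 mm end, its centre 65 mm up the slot, its upper 55 mm free.
- filed1: Smaller holder standing in the rack's front slot; leave alone.
- filed2: Smaller holder standing in the rack's back slot; leave alone.
- capsules: Stack of three round clear capsules, 60 mm across, 27 mm high, on the table between tray and rack; origin under its middle; leave alone.
- capsule: One round clear capsule, 60 mm across, 9 mm high, on the table; origin under its middle; leave alone.
- tube: Upright tube of medals, 45 mm across, 82 mm high, right of the tray; origin under its middle; leave alone.
- loupe: Black loupe, 34 mm across, 30 mm high, right of the tray; origin under its middle; leave alone.
- tweezers: Steel tweezers, 120 mm long, flat on the table between tray and rack; leave alone.
- gauge: Flat aluminium gauge block, 110 x 34 x 9 mm, on the table left of the rack; leave alone.
Mind the look-alikes: they are no part of the job. Leave any red look-alike of the part that bears oval_mid alone.

How it is judged:
On the way, in this order (a step that is already met when the one before it is completed fails the run):
1. the oval medal's holder is tipped up on the 45 degree slope of its pocket and stands there with nothing of the robot on it (angle between oval_mid's own z axis and vertical between 0.68 and 0.9 rad and (distance between oval_mid and edge_left below 0.02 m or distance between oval_mid and edge_right below 0.02 m) and contact force between the fingers and oval below 0.05 N), for 0.2 s.
2. it is held in the gripper, lifted clear of the tray (height (world z) of oval_mid above 0.11 m and contact force between the fingers and oval above 1 N), for 0.1 s.
3. it is down to within 12 mm of the slot's floor while still held (z of oval_mid in the frame of slot between 0.055 and 0.077 m and x of oval_mid in the frame of slot between -0.012 and 0.012 m and angle between the x axis of oval_mid and the z axis of slot, either way round below 0.2 rad and contact force between the fingers and oval above 1 N), for 0.1 s.
At the end, for the whole second after the job is handed in: The oval medal's holder stands at rest on the floor of the rack's middle slot: centre 65 mm up the slot (5 mm either way), within 10 mm across it, 10 mm along its width, 0.15 rad in line; the round medal's holder lies flat in its pocket, moved under 10 mm (z of oval_mid in the frame of slot between 0.06 and 0.07 m and x of oval_mid in the frame of slot between -0.01 and 0.01 m and y of oval_mid in the frame of slot between -0.01 and 0.01 m and angle between the x axis of oval_mid and the z axis of slot, either way round below 0.15 rad and linear speed of oval below 0.02 m/s and distance of round_mid from where it was at the start of the episode below 0.01 m and angle between round_mid's own z axis and vertical below 0.1 rad); the robot touches nothing.
It fails at once if the round medal's holder is tipped or shifted by 15 mm (distance of round_mid from where it was at the start of the episode above 0.015 m or angle between round_mid's own z axis and vertical above 0.2 rad).
It fails at once if a holder already filed in the rack is shifted by 15 mm (distance of any of filed1, filed2 from where it was at the start of the episode above 0.015 m).
It fails at once if a thing lying about is shifted by 25 mm (distance of any of capsules, capsule, tube, loupe, tweezers, gauge from where it was at the start of the episode above 0.025 m).
It also fails if it takes over 58 s, if anything falls off the work surface, if the arm or the gripper's body presses on something with over 40 N, if the wrist force passes 120 N, or if a joint passes its speed limit or range.

## Working session

There is one attempt and no reset: what is moved stays moved. The work goes in short steps, Python scripts to look and compute and a tool call to move; the robot and the scene stay as the last step left them, time stands still between calls to the robot, and variables do not carry over. Pictures are saved under pics/ and viewed, at most 10 in all, crops included, and the job is handed in when it is done.

Besides the shell and the picture viewer there is one more tool, called after ">>>" as name(argument=value, ...) on one line, values as JSON. servo_tool: Moves the arm, as the interface text tells. Its arguments: {"type":"object","properties":{"steps":{"type":"array","items":{"type":"object","properties":{"dx":{"type":"number"},"dy":{"type":"number"},"dz":{"type":"number"},"yaw":{"type":"number"},"hand":{"type":"number"}}}},"grip_force":{"type":"number"}},"required":["steps"]}

```bash
ls; mkdir -p pics; cat > h.py <<'E'
import numpy as np, cv2
from rig import state, viewer, r
from scipy.spatial.transform import Rotation as R
def cam(n):
    s=state(); d=viewer.read_camera(n); d['s']=s; return d
def T(s):
    M=np.eye(4); M[:3,:3]=R.from_rotvec(s['tool_rot']).as_matrix(); M[:3,3]=s['ee_pos']; return M
def cloud(d):
    h,w=d['range_z'].shape; f=h/2/np.tan(np.radians(d['fov_y'])/2)
    v,u=np.mgrid[:h,:w]; z=d['range_z']
    X=np.stack([(u-d['cx'])/f*z,-(v-d['cy'])/f*z,-z,np.ones_like(z)],-1)
    P=X@d['pose'].T; P=P[...,:3]; P[z==0]=np.nan; return P
def save(n,im): cv2.imwrite(f'pics/{n}.png',np.ascontiguousarray(im[...,::-1]))
E
python3 - <<'E'
from h import *
for n in ['top','scene']:
    d=cam(n); save(n+'0',d['pixels']); P=cloud(d)
    print(n,{k:np.round(d[k],3).tolist() for k in('fov_y','cx','cy','pose')})
    for t in ['oval_mid','round_mid','tray','rack','filed1','capsules','capsule','tube','loupe','tweezers','gauge']:
        for m in viewer.masks_of(n,t)[:3]:
            q=P[m['mask']]; print(t,round(m['p'],2),np.round(m['pixel']).tolist(),m['mask'].sum(),np.round(np.nanmedian(q,0),3),np.round(np.nanmin(q,0),3),np.round(np.nanmax(q,0),3))
print(state())
E
```

```text
pics
top {'fov_y': 43.197, 'cx': 319.174, 'cy': 200.247, 'pose': [[0.027, 0.974, -0.226, 0.196], [-1.0, 0.027, -0.004, -0.027], [0.003, 0.226, 0.974, 1.355], [0.0, 0.0, 0.0, 1.0]]}
oval_mid 0.75 [396.0, 181.0] 1709 [ 0.551 -0.218  0.063] [ 0.483 -0.268  0.006] [ 0.622 -0.168  0.073]
oval_mid 0.73 [401.0, 258.0] 1692 [ 0.352 -0.236  0.008] [ 0.261 -0.313 -0.004] [ 0.423 -0.109  0.653]
oval_mid 0.7 [234.0, 272.0] 1652 [0.301 0.2   0.008] [ 0.229  0.128 -0.004] [0.372 0.271 0.016]
round_mid 0.68 [354.0, 188.0] 1691 [ 0.54  -0.116  0.063] [ 0.474 -0.166  0.002] [ 0.628 -0.066  0.072]
tray 0.86 [378.0, 199.0] 1401 [ 0.494 -0.166  0.058] [ 0.462 -0.29  -0.004] [ 0.638 -0.056  0.072]
rack 0.86 [223.0, 188.0] 2694 [0.519 0.23  0.079] [0.446 0.164 0.001] [0.631 0.304 0.102]
filed1 0.74 [221.0, 168.0] 157 [0.565 0.239 0.096] [0.553 0.211 0.021] [0.598 0.281 0.107]
filed1 0.44 [223.0, 197.0] 107 [0.486 0.228 0.098] [0.476 0.199 0.063] [0.502 0.255 0.109]
filed1 0.41 [224.0, 186.0] 2905 [0.52  0.232 0.078] [ 0.443  0.164 -0.007] [0.649 0.316 0.105]
capsules 0.93 [294.0, 230.0] 412 [0.426 0.042 0
[... 2109 characters left out ...]
 -0.001] [0.514 0.419 0.017]
{'t': 1.2, 'joints': array([-1.28660804e+00,  2.99865981e-01,  1.52102256e+00, -1.53128977e-05,
        1.32069346e+00, -6.66033624e-02]), 'joint_vel': array([-0.0019514 , -0.00115459, -0.00100879,  0.00041293, -0.00093527,
        0.00057005]), 'tau': array([ 1.39350439e-03, -5.43348956e+01, -3.61978912e+01, -2.95120140e-05,
        5.88956118e-04, -1.84621700e-05]), 'ee_pos': array([ 0.18899001, -0.51649149,  0.2392897 ]), 'tool_rot': array([ 3.09337986e+00,  5.48205066e-01, -2.13512535e-05]), 'contact_force': array([-0.4342135 , -0.77329196, -0.08804761]), 'torque': array([0.08599041, 0.04500104, 0.00622965]), 'grip_force': 0.0, 'opening': 0.08529878733290513}
```

View pics/top0.png

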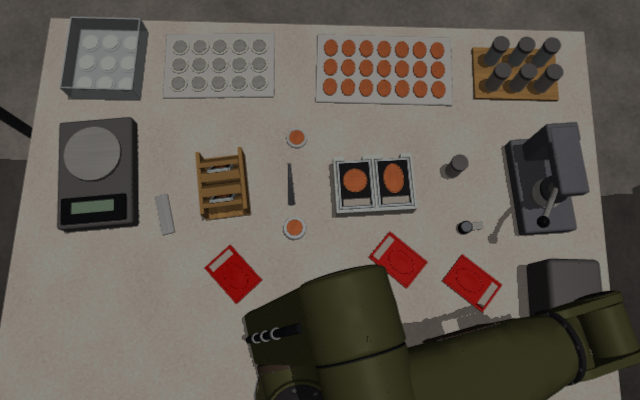

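View pics/scene0.png

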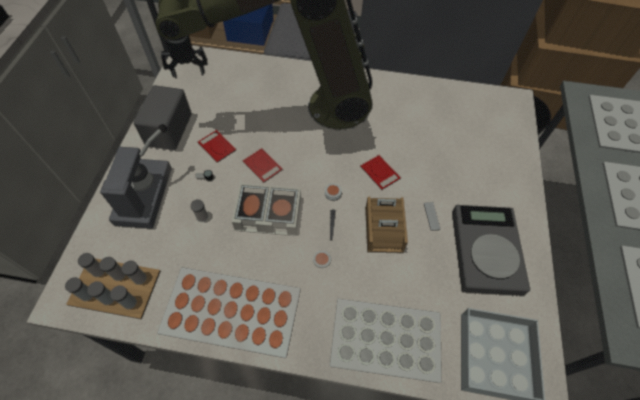

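The oval holder is in the right (−y) pocket (top picture near 394,178) and the round one in the left (355,180). The rack is at about (222,185), and the red look-alikes lie on the near table. I'll square the tool up and go over the tray for a close look.

>>> servo_tool(steps=[{"yaw": -10, "dz": -9}, {"yaw": -10, "dz": -9}, {"yaw": -10, "dz": -9}, {"yaw": -10, "dz": -9}, {"yaw": -10, "dz": -9}, {"yaw": -10, "dz": -9}, {"yaw": -9.9, "dz": -9}])

```text
invalid input
```

>>> servo_tool(steps=[{"dx": 30, "dy": 34, "hand": 0}, {"dx": 30, "dy": 34}, {"dx": 30, "dy": 34}, {"dx": 30, "dy": 34}, {"dx": 30, "dy": 34}, {"dx": 30, "dy": 34}, {"dx": 30, "dy": 34}, {"dx": 30, "dy": 34}, {"dx": 30, "dy": 34}, {"dx": 30, "dy": 34}])

```text
invalid input
```

```bash
cat >> h.py <<'E'
def wcloud(d):
    h,w=d['range_z'].shape; f=h/2/np.tan(np.radians(d['fov_y'])/2)
    v,u=np.mgrid[:h,:w]; a=(u-d['cx']); b=(v-d['cy']); rr=np.hypot(a,b)+1e-9; th=rr/f
    z=np.where(th<1.35,d['range_z'],0); t=np.tan(np.minimum(th,1.35))
    X=np.stack([a/rr*t*z,-b/rr*t*z,-z,np.ones_like(z)],-1)
    P=X@(T(d['s'])@d['hand_eye']).T; P=P[...,:3]; P[z==0]=np.nan; return P
def rect(P,lo,hi,box):
    q=P.reshape(-1,3); q=q[np.isfinite(q).all(1)]
    k=(q[:,2]>lo)&(q[:,2]<hi)&(q[:,0]>box[0])&(q[:,0]<box[1])&(q[:,1]>box[2])&(q[:,1]<box[3])
    c,s,a=cv2.minAreaRect((q[k][:,:2]*1000).astype(np.float32)); return k.sum(),np.round(c,1),np.round(s,1),round(a,2)
E
python3 - <<'E'
from h import *
print({k:np.round(v,3).tolist() for k,v in state().items() if k in('t','joints','ee_pos','tool_rot')})
d=cam('wrist'); save('w1',d['pixels']); W=wcloud(d)
for n,P in [('wrist',W)]+[(n,cloud(cam(n))) for n in('top','scene')]:
    print(n,'tray',rect(P,.052,.078,(.43,.68,-.31,-.02)),'rack',rect(P,.07,.115,(.42,.68,.14,.33)))
for t in ['oval_mid','round_mid']:
    for m in viewer.masks_of('wrist',t)[:3]:
        q=W[m['mask']]; k=np.isfinite(q).all(1);q=q[k]; q=q[abs(q[:,2]-np.median(q[:,2]))<.006]
        print(t,round(m['p'],2),np.round(m['pixel']).tolist(),np.round(np.median(q,0),3),cv2.minAreaRect((q[:,:2]*1000).astype(np.float32)))
E
```

```text
{'t': 1.2, 'joints': [-1.287, 0.3, 1.521, -0.0, 1.321, -0.067], 'ee_pos': [0.189, -0.516, 0.239], 'tool_rot': [3.093, 0.548, -0.0]}
wrist tray (np.int64(0), array([0., 0.]), array([0., 0.]), 0.0) rack (np.int64(0), array([0., 0.]), array([0., 0.]), 0.0)
top tray (np.int64(4305), array([ 548.9, -167.2]), array([156. , 212.9]), 4.93) rack (np.int64(1957), array([539.1, 236.9]), array([168.8, 123.1]), 9.1)
scene tray (np.int64(2354), array([ 549.4, -168.3]), array([160.1, 213.1]), 4.79) rack (np.int64(1430), array([541.4, 236.4]), array([171.5, 124.5]), 7.92)
oval_mid 0.97 [280.0, 66.0] [ 0.294 -0.435  0.006] ((295.00238037109375, -431.9667663574219), (132.27755737304688, 93.25152587890625), 52.93502426147461)
oval_mid 0.86 [158.0, 13.0] [ 0.319 -0.262  0.006] ((307.88128662109375, -259.8063659667969), (62.89898681640625, 124.31907653808594), 8.087563514709473)
```

View pics/w1.png

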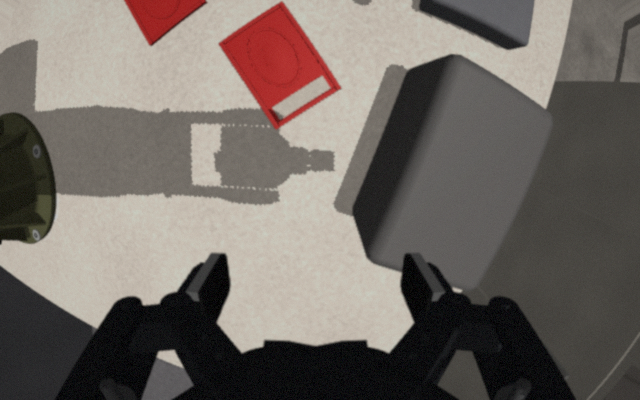

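The picture shows the fingers from the wrist, with a red look-alike at (280,65), and the arm hasn't moved. The tool probably wants full rows, so I'll retry with those.

>>> servo_tool(steps=[{"dx": 0, "dy": 0, "dz": -9, "yaw": -10, "hand": 85}, {"dx": 0, "dy": 0, "dz": -9, "yaw": -10, "hand": 85}, {"dx": 0, "dy": 0, "dz": -9, "yaw": -10, "hand": 85}, {"dx": 0, "dy": 0, "dz": -9, "yaw": -10, "hand": 85}, {"dx": 0, "dy": 0, "dz": -9, "yaw": -10, "hand": 85}, {"dx": 0, "dy": 0, "dz": -9, "yaw": -10, "hand": 85}, {"dx": 0, "dy": 0, "dz": -9, "yaw": -5, "hand": 85}], grip_force=40)

```text
t: 2.33
ee_pos: [0.189, -0.5165, 0.3026]
tool_rot: [-2.31, -2.129, -0.0]
contact_force: [0.3, -0.3, -0.4]
opening: 0.0848
grip_force: 0.0
```

>>> servo_tool(steps=[{"dx": 0, "dy": 0, "dz": 0, "yaw": -9.8, "hand": 0}, {"dx": 30, "dy": 42, "dz": 0, "yaw": 0, "hand": 0}, {"dx": 30, "dy": 42, "dz": 0, "yaw": 0, "hand": 0}, {"dx": 30, "dy": 42, "dz": 0, "yaw": 0, "hand": 0}, {"dx": 30, "dy": 42, "dz": 0, "yaw": 0, "hand": 0}, {"dx": 30, "dy": 42, "dz": 0, "yaw": 0, "hand": 0}, {"dx": 30, "dy": 42, "dz": 0, "yaw": 0, "hand": 0}, {"dx": 30, "dy": 42, "dz": 0, "yaw": 0, "hand": 0}, {"dx": 30, "dy": 42, "dz": 0, "yaw": 0, "hand": 0}, {"dx": 29, "dy": 35, "dz": 0, "yaw": 0, "hand": 0}, {"dx": 0, "dy": 0, "dz": 0, "yaw": 0, "hand": 0}])

```text
t: 3.7
ee_pos: [0.5371, -0.2147, 0.3018]
tool_rot: [-2.12, -2.318, -0.0]
contact_force: [-0.9, -0.5, -0.2]
opening: 0.0
grip_force: 0.0
```

```bash
python3 - <<'E'
from h import *
print({k:np.round(v,3).tolist() for k,v in state().items() if k in('t','joints','ee_pos','tool_rot')})
d=cam('wrist'); save('w2',d['pixels']); W=wcloud(d)
print('tray',rect(W,.058,.078,(.43,.68,-.31,-.02)))
for t in ['oval_mid','round_mid','tray']:
    for m in viewer.masks_of('wrist',t)[:3]:
        q=W[m['mask']]; k=np.isfinite(q).all(1);q=q[k]; q=q[abs(q[:,2]-np.median(q[:,2]))<.006]
        print(t,round(m['p'],2),np.round(m['pixel']).tolist(),np.round(np.median(q,0),3),cv2.minAreaRect((q[:,:2]*1000).astype(np.float32)))
E
```

```text
{'t': 3.7, 'joints': [-0.444, 0.326, 1.342, 0.0, 1.474, -0.533], 'ee_pos': [0.537, -0.215, 0.302], 'tool_rot': [-2.12, -2.318, -0.0]}
tray (np.int64(18557), array([ 547.9, -168.6]), array([155.2, 212.5]), 4.8)
oval_mid 0.95 [172.0, 272.0] [ 0.299 -0.427  0.006] ((295.5733337402344, -432.4994201660156), (131.7021026611328, 91.5578384399414), 52.99348831176758)
oval_mid 0.57 [191.0, 164.0] [ 0.355 -0.234  0.006] ((351.0295104980469, -237.20684814453125), (131.31529235839844, 95.04954528808594), 51.52155685424805)
round_mid 0.74 [326.0, 92.0] [ 0.541 -0.118  0.061] ((541.232666015625, -117.78709411621094), (130.38870239257812, 92.85900115966797), 5.064433574676514)
tray 0.7 [245.0, 280.0] [ 0.443 -0.406  0.029] ((441.90765380859375, -407.2181396484375), (31.988121032714844, 15.906152725219727), 2.739112615585327)
tray 0.61 [324.0, 130.0] [ 0.53  -0.167  0.059] ((547.9400634765625, -168.5408935546875), (154.51661682128906, 213.30810546875), 5.0782952308654785)
```

View pics/w2.png

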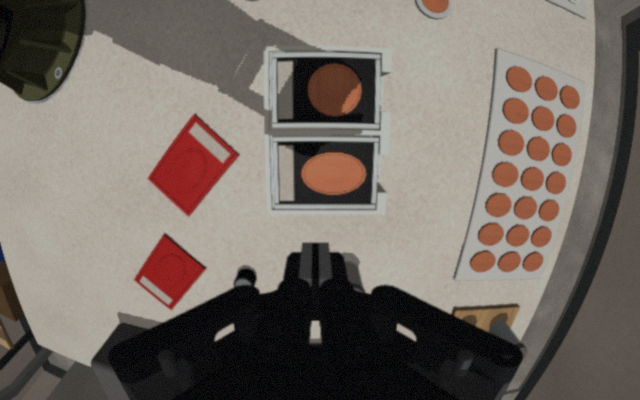

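The oval holder shows at (332,173) in the right pocket and the round one at (334,90). I'll go above the far end of the oval holder and press.

>>> servo_tool(steps=[{"dx": -3.5, "dy": 30, "dz": 30, "yaw": 0, "hand": 0}, {"dx": -3.5, "dy": 29, "dz": 40, "yaw": 0, "hand": 0}, {"dx": 0, "dy": 0, "dz": 50, "yaw": 0, "hand": 0}, {"dx": 0, "dy": 0, "dz": 50, "yaw": 0, "hand": 0}, {"dx": 0, "dy": 0, "dz": 40, "yaw": 0, "hand": 0}, {"dx": 0, "dy": 0, "dz": 5, "yaw": 0, "hand": 0}, {"dx": 0, "dy": 0, "dz": 5, "yaw": 0, "hand": 0}, {"dx": 0, "dy": 0, "dz": 5, "yaw": 0, "hand": 0}])

```text
t: 4.9
ee_pos: [0.5957, -0.2193, 0.079]
tool_rot: [2.123, 2.312, 0.002]
contact_force: [-0.0, -0.7, 0.9]
opening: -0.0002
grip_force: 0.0
```

>>> servo_tool(steps=[{"dx": 0, "dy": 0, "dz": 5, "yaw": 0, "hand": 0}, {"dx": 0, "dy": 0, "dz": 5, "yaw": 0, "hand": 0}, {"dx": 0, "dy": 0, "dz": 5, "yaw": 0, "hand": 0}, {"dx": 0, "dy": 0, "dz": 4, "yaw": 0, "hand": 0}, {"dx": 0, "dy": 0, "dz": 0, "yaw": 0, "hand": 0}])

```text
t: 5.52
ee_pos: [0.5949, -0.2187, 0.0579]
tool_rot: [-2.124, -2.314, 0.0]
contact_force: [-0.4, 0.0, 1.2]
opening: 0.0002
grip_force: 0.8
```

>>> servo_tool(steps=[{"dx": 0, "dy": 0, "dz": 5, "yaw": 0, "hand": 0}, {"dx": 0, "dy": 0, "dz": 4, "yaw": 0, "hand": 0}, {"dx": 0, "dy": 0, "dz": 0, "yaw": 0, "hand": 0}])

```text
t: 5.9
ee_pos: [0.5948, -0.2186, 0.0488]
tool_rot: [-2.124, -2.314, 0.0]
contact_force: [-0.1, -0.0, -0.4]
opening: -0.0002
grip_force: 0.0
```

>>> servo_tool(steps=[{"dx": 0, "dy": 0, "dz": 3, "yaw": 0, "hand": 0}, {"dx": 0, "dy": 0, "dz": 3, "yaw": 0, "hand": 0}, {"dx": 0, "dy": 0, "dz": 0, "yaw": 0, "hand": 0}])

```text
t: 6.28
ee_pos: [0.5949, -0.2187, 0.043]
tool_rot: [-2.124, -2.314, 0.0]
contact_force: [0.3, -0.2, -0.5]
opening: -0.0003
grip_force: 0.0
```

>>> servo_tool(steps=[{"dx": 0, "dy": 0, "dz": 3, "yaw": 0, "hand": 0}, {"dx": 0, "dy": 0, "dz": 2, "yaw": 0, "hand": 0}, {"dx": 0, "dy": 0, "dz": 0, "yaw": 0, "hand": 0}])

```text
t: 6.65
ee_pos: [0.5962, -0.219, 0.0397]
tool_rot: [2.122, 2.312, 0.002]
contact_force: [2.0, -0.3, 8.8]
opening: 0.0001
grip_force: 3.8
```

>>> servo_tool(steps=[{"dx": 0, "dy": 0, "dz": -10, "yaw": 0, "hand": 0}, {"dx": 0, "dy": 0, "dz": -25, "yaw": 0, "hand": 0}, {"dx": 0, "dy": 0, "dz": -50, "yaw": 0, "hand": 0}, {"dx": 0, "dy": -20, "dz": -55, "yaw": 0, "hand": 0}, {"dx": 0, "dy": -20, "dz": -55, "yaw": 0, "hand": 30}, {"dx": 0, "dy": 0, "dz": -50, "yaw": 0, "hand": 30}])

```text
t: 7.4
ee_pos: [0.554, -0.2223, 0.286]
tool_rot: [2.125, 2.313, 0.0]
contact_force: [1.6, 0.8, -0.2]
opening: 0.0303
grip_force: 0.0
```

```bash
cat >> h.py <<'E'
E0=np.array([.555,-.220]); A=np.radians(4.9)
def trayxy(P):
    q=P[...,:2]-E0; return q@np.array([[np.cos(A),-np.sin(A)],[np.sin(A),np.cos(A)]])
E
python3 - <<'E'
from h import *
print(np.round(state()['ee_pos'],4))
d=cam('wrist'); W=wcloud(d); save('w3',d['pixels'][60:260,200:440].repeat(3,0).repeat(3,1))
q=trayxy(W)*1000
for x in range(-75,80,5):
    k=(abs(q[...,0]-x)<2.5)&(abs(q[...,1])<20)&(W[...,2]<.15); k2=(abs(q[...,0]-x)<2.5)&(abs(q[...,1]-103)<20)&(W[...,2]<.15)
    print(x,np.round(np.nanmedian(W[k][:,2])*1000,1) if k.any() else None,np.round(np.nanmedian(W[k2][:,2])*1000,1) if k2.any() else None)
E
```

```text
[ 0.554  -0.2223  0.286 ]
-75 58.6 58.6
-70 54.0 60.7
-65 53.9 61.7
-60 54.1 61.0
-55 54.2 60.9
-50 54.1 60.9
-45 53.8 60.5
-40 97.2 60.3
-35 99.5 60.4
-30 94.0 60.4
-25 89.0 60.9
-20 84.0 61.0
-15 78.3 61.0
-10 74.3 61.0
-5 69.5 61.4
0 64.7 61.5
5 59.1 61.3
10 54.1 61.3
15 49.4 61.3
20 45.0 61.1
25 39.5 60.8
30 34.4 61.1
35 29.5 60.9
40 24.0 60.3
45 19.0 60.2
50 13.0 60.3
55 10.6 61.3
60 10.6 61.7
65 6.1 None
70 3.1 2.8
75 2.6 2.6
```

View pics/w3.png

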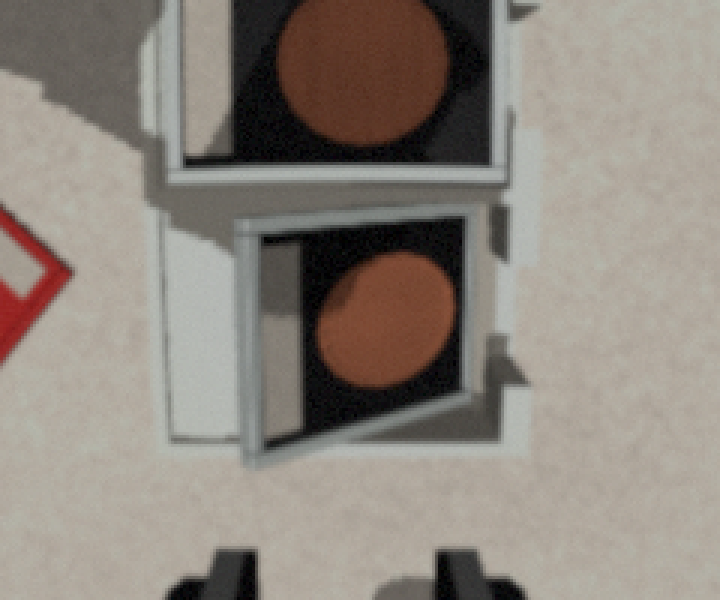

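Standing at 45° as required (rows in the profile fall 1:1). The round holder is flat. The moves only yaw, so I'll see what reaching outward does to the tool's tilt.

>>> servo_tool(steps=[{"dx": 36, "dy": 21, "dz": -2, "yaw": 0, "hand": 30}, {"dx": 36, "dy": 21, "dz": -2, "yaw": 0, "hand": 30}, {"dx": 36, "dy": 21, "dz": -2, "yaw": 0, "hand": 30}, {"dx": 36, "dy": 21, "dz": -2, "yaw": 0, "hand": 30}, {"dx": 36, "dy": 21, "dz": -2, "yaw": 0, "hand": 30}, {"dx": 36, "dy": 21, "dz": -2, "yaw": 0, "hand": 30}, {"dx": 36, "dy": 21, "dz": -2, "yaw": 0, "hand": 30}, {"dx": 36, "dy": 21, "dz": -2, "yaw": 0, "hand": 30}])

```text
t: 8.45
ee_pos: [0.6983, 0.0804, 0.2993]
tool_rot: [-2.124, -2.314, 0.0]
contact_force: [-0.6, -1.0, -0.2]
opening: 0.0305
grip_force: 0.0
```

>>> servo_tool(steps=[{"dx": 0, "dy": 30, "dz": 0, "yaw": 0, "hand": 30}, {"dx": 0, "dy": 30, "dz": 0, "yaw": 0, "hand": 30}, {"dx": 0, "dy": 30, "dz": 0, "yaw": 0, "hand": 30}, {"dx": 0, "dy": 30, "dz": 0, "yaw": 0, "hand": 30}, {"dx": 0, "dy": 30, "dz": 0, "yaw": 0, "hand": 30}, {"dx": 0, "dy": 30, "dz": 0, "yaw": 0, "hand": 30}])

```text
t: 9.2
ee_pos: [0.8167, 0.0879, 0.279]
tool_rot: [2.105, 2.293, 0.051]
contact_force: [0.4, -0.0, 0.6]
opening: 0.0301
grip_force: 0.0
```

```bash
cat > st.py <<'E'
from h import *
s=state(); M=T(s); z=M[:3,2]
print('t',round(s['t'],2),'joints',np.round(s['joints'],3),'tcp',np.round(s['ee_pos']*1000,1),'tilt',round(np.degrees(np.arccos(-z[2])),1),'az',round(np.degrees(np.arctan2(z[1],z[0])),1)); print(np.round(M[:3,:3],3))
E
python3 st.py
```

```text
t 9.2 joints [ 0.062  1.055  0.235  0.002  1.809 -0.023] tcp [816.7  87.9 279. ] tilt 2.5 az 5.9
[[-0.085  0.995  0.044]
 [ 0.996  0.085  0.005]
 [ 0.001  0.044 -0.999]]
```

Reaching beyond the limit does tilt the tool forward, in the wanted plane, so I'll keep going.

>>> servo_tool(steps=[{"dx": 0, "dy": 50, "dz": 0, "yaw": 0, "hand": 30}, {"dx": 0, "dy": 50, "dz": 0, "yaw": 0, "hand": 30}, {"dx": 0, "dy": 50, "dz": 0, "yaw": 0, "hand": 30}, {"dx": 0, "dy": 50, "dz": 0, "yaw": 0, "hand": 30}, {"dx": 0, "dy": 50, "dz": 0, "yaw": 0, "hand": 30}, {"dx": 0, "dy": 50, "dz": 0, "yaw": 0, "hand": 30}])

```text
t: 9.95
ee_pos: [0.8707, 0.0881, 0.232]
tool_rot: [2.029, 2.21, 0.227]
contact_force: [0.8, -0.5, 0.6]
opening: 0.0301
grip_force: 0.0
```

```bash
python3 st.py
```

```text
t 9.95 joints [ 0.056  1.117  0.235  0.009  1.588 -0.028] tcp [870.7  88.1 232. ] tilt 11.5 az 6.0
[[-0.086  0.976  0.199]
 [ 0.996  0.083  0.021]
 [ 0.004  0.2   -0.98 ]]
```

>>> servo_tool(steps=[{"dx": 0, "dy": 55, "dz": -25, "yaw": 0, "hand": 30}, {"dx": 0, "dy": 55, "dz": -25, "yaw": 0, "hand": 30}, {"dx": 0, "dy": 55, "dz": -25, "yaw": 0, "hand": 30}, {"dx": 0, "dy": 55, "dz": -25, "yaw": 0, "hand": 30}, {"dx": 0, "dy": 55, "dz": -25, "yaw": 0, "hand": 30}, {"dx": 0, "dy": 55, "dz": -25, "yaw": 0, "hand": 30}])

```text
t: 10.7
ee_pos: [0.87, 0.0838, 0.3609]
tool_rot: [1.93, 2.103, 0.419]
contact_force: [0.4, 0.5, -0.2]
opening: 0.03
grip_force: 0.0
```

```bash
python3 st.py
```

```text
t 10.7 joints [ 0.049  0.973  0.236  0.02   1.546 -0.033] tcp [870.   83.8 360.9] tilt 22.2 az 5.8
[[-0.086  0.923  0.376]
 [ 0.996  0.078  0.038]
 [ 0.006  0.378 -0.926]]
```

>>> servo_tool(steps=[{"dx": 0, "dy": 55, "dz": -20, "yaw": 0, "hand": 30}, {"dx": 0, "dy": 55, "dz": -20, "yaw": 0, "hand": 30}])

```text
t: 10.95
ee_pos: [0.8687, 0.0825, 0.397]
tool_rot: [1.897, 2.066, 0.477]
contact_force: [-0.1, -0.0, 0.8]
opening: 0.0302
grip_force: 0.0
```

>>> servo_tool(steps=[{"dx": 0, "dy": -40, "dz": 10, "yaw": 0, "hand": 40}, {"dx": 0, "dy": -40, "dz": 10, "yaw": 0, "hand": 40}, {"dx": 0, "dy": 0, "dz": 0, "yaw": 0, "hand": 40}])

```text
t: 11.32
ee_pos: [0.8252, 0.079, 0.3564]
tool_rot: [1.902, 2.071, 0.47]
contact_force: [-0.1, 0.6, 1.3]
opening: 0.04
grip_force: 0.0
```

```bash
python3 st.py
```

```text
t 11.32 joints [ 0.044  0.717  0.696  0.025  1.29  -0.043] tcp [825.2  79.  356.4] tilt 25.2 az 5.8
[[-0.087  0.902  0.423]
 [ 0.996  0.076  0.043]
 [ 0.007  0.425 -0.905]]
```

Tilt is 25.2° at azimuth 5.8°, which matches the slot's lean, and it persists. Moving back to above the raised end.

>>> servo_tool(steps=[{"dx": -23, "dy": -34, "dz": 0, "yaw": 0, "hand": 28}, {"dx": -23, "dy": -34, "dz": 0, "yaw": 0, "hand": 28}, {"dx": -23, "dy": -34, "dz": 0, "yaw": 0, "hand": 28}, {"dx": -23, "dy": -34, "dz": 0, "yaw": 0, "hand": 28}, {"dx": -23, "dy": -34, "dz": 0, "yaw": 0, "hand": 28}, {"dx": -23, "dy": -34, "dz": 0, "yaw": 0, "hand": 28}, {"dx": -23, "dy": -34, "dz": 0, "yaw": 0, "hand": 28}, {"dx": -23, "dy": -34, "dz": 0, "yaw": 0, "hand": 28}, {"dx": -23, "dy": -34, "dz": 0, "yaw": 0, "hand": 28}, {"dx": -23, "dy": -34, "dz": 0, "yaw": 0, "hand": 28}, {"dx": -23, "dy": -34, "dz": 0, "yaw": 0, "hand": 28}, {"dx": -23, "dy": -34, "dz": 0, "yaw": 0, "hand": 28}])

```text
t: 12.82
ee_pos: [0.486, -0.2291, 0.1843]
tool_rot: [1.893, 2.064, 0.477]
contact_force: [0.4, 0.5, 0.1]
opening: 0.0281
grip_force: 0.0
```

```bash
python3 st.py; python3 - <<'E'
from h import *
d=cam('wrist'); save('w4',d['pixels']); W=wcloud(d)
q=trayxy(W)*1000; Z=W[...,2]*1000
# slab top face points
k=(q[...,0]>-36)&(q[...,0]<45)&(abs(q[...,1])<60)&(abs(Z-65+q[...,0])<4)
p=np.c_[q[k],Z[k]]; print(k.sum(),'plane fit z=a+b*u',np.polyfit(p[:,0],p[:,2],1))
for a in (-30,-20,-10,0): 
    s=p[abs(p[:,0]-a)<4]; print(a,np.round(np.percentile(s[:,1],[0.5,99.5]),1) if len(s) else None)
k=(Z>85)&(Z<110)&(abs(q[...,1])<60)&(q[...,0]>-60)&(q[...,0]<0); p=np.c_[q[k],Z[k]]; i=p[:,0]-p[:,2]; print('end', np.round(np.percentile(p[:,0],[.5,2,5]),1),np.round(np.percentile(p[:,2],[95,98,99.5]),1))
R1=T(d['s'])
for u,z in [(-26.4,80.4)]:
    xy=E0+u/1000*np.array([np.cos(A),np.sin(A)]); D=np.r_[xy,z/1000]-d['s']['ee_pos']; print(np.round(D@R1[:3,:3]*1000,1))
E
```

```text
t 12.82 joints [-0.638  0.169  1.879  0.421  0.794 -0.977] tcp [ 486.  -229.1  184.3] tilt 25.8 az 5.4
[[-0.087  0.897  0.434]
 [ 0.996  0.077  0.041]
 [ 0.003  0.436 -0.9  ]]
3914 plane fit z=a+b*u [-1.00404765 64.36651687]
-30 [-43.4  46.6]
-20 [-44.   46.4]
-10 [-44.  47.]
0 [-53.3  59.5]
end [-40.6 -40.1 -39.6] [100.  100.5 100.9]
[  2.8  -6.4 112.3]
```

View pics/w4.png

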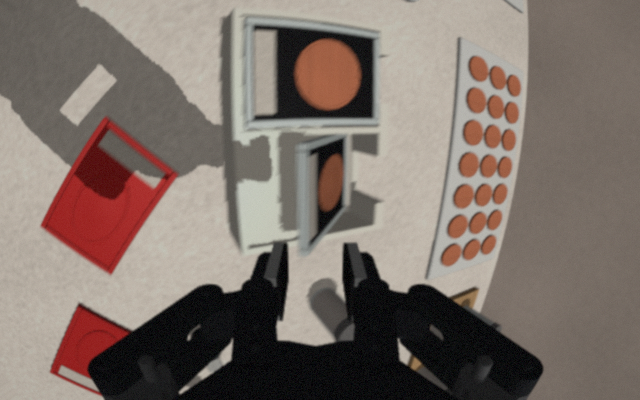

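The raised end shows at about (305,190), ahead of the fingers and square to them. Approaching along the tool axis.

>>> servo_tool(steps=[{"dx": 4, "dy": -6.5, "dz": 25, "yaw": 0, "hand": 28}, {"dx": 0, "dy": 0, "dz": 25, "yaw": 0, "hand": 28}, {"dx": 0, "dy": 0, "dz": 20, "yaw": 0, "hand": 28}, {"dx": 0, "dy": 0, "dz": 10, "yaw": 0, "hand": 28}, {"dx": 0, "dy": 0, "dz": 10, "yaw": 0, "hand": 28}, {"dx": 0, "dy": 0, "dz": 10, "yaw": 0, "hand": 28}, {"dx": 0, "dy": 0, "dz": 0, "yaw": 0, "hand": 28}])

```text
t: 13.75
ee_pos: [0.5214, -0.2188, 0.0887]
tool_rot: [1.898, 2.067, 0.476]
contact_force: [0.9, -0.8, -0.5]
opening: 0.028
grip_force: 0.0
```

```bash
python3 st.py; python3 - <<'E'
from h import *
R1=T(state())
for u,z in [(-26.4,80.4)]:
    xy=E0+u/1000*np.array([np.cos(A),np.sin(A)])+.0014*np.array([-np.sin(A),np.cos(A)]); D=np.r_[xy,z/1000]-R1[:3,3]; print(np.round(D@R1[:3,:3]*1000,1))
E
```

```text
t 13.75 joints [-0.576  0.374  1.878  0.506  0.593 -1.043] tcp [ 521.4 -218.8   88.7] tilt 25.6 az 5.8
[[-0.087  0.899  0.429]
 [ 0.996  0.075  0.044]
 [ 0.007  0.432 -0.902]]
[-2.7  2.7 10.5]
```

>>> servo_tool(steps=[{"dx": -1.5, "dy": 1.5, "dz": 5, "yaw": 0, "hand": 28}, {"dx": -1.5, "dy": 1.5, "dz": 5, "yaw": 0, "hand": 28}, {"dx": 0, "dy": 0, "dz": 0, "yaw": 0, "hand": 28}], grip_force=25)

```text
t: 14.12
ee_pos: [0.5286, -0.2212, 0.0811]
tool_rot: [1.898, 2.067, 0.476]
contact_force: [-0.5, 0.4, 0.3]
opening: 0.0279
grip_force: 0.0
```

>>> servo_tool(steps=[{"dx": 0, "dy": 0, "dz": 0, "yaw": 0, "hand": 16}, {"dx": 0, "dy": 0, "dz": 0, "yaw": 0, "hand": 10}, {"dx": 0, "dy": 0, "dz": 0, "yaw": 0, "hand": 5}, {"dx": 0, "dy": 0, "dz": 0, "yaw": 0, "hand": 0}], grip_force=25)

```text
t: 14.62
ee_pos: [0.5293, -0.2214, 0.0823]
tool_rot: [1.896, 2.065, 0.477]
contact_force: [4.9, 1.9, 5.3]
opening: 0.0169
grip_force: 22.3
```

>>> servo_tool(steps=[{"dx": 0, "dy": 2, "dz": -4.5, "yaw": 0, "hand": 0}, {"dx": 0, "dy": 2, "dz": -4.5, "yaw": 0, "hand": 0}, {"dx": 0, "dy": 4.3, "dz": -9, "yaw": 0, "hand": 0}, {"dx": 0, "dy": 4.3, "dz": -9, "yaw": 0, "hand": 0}, {"dx": 0, "dy": 0, "dz": 0, "yaw": 0, "hand": 0}])

```text
t: 15.25
ee_pos: [0.5287, -0.2217, 0.112]
tool_rot: [1.896, 2.066, 0.476]
contact_force: [0.8, 1.0, 4.8]
opening: 0.0112
grip_force: 26.8
```

>>> servo_tool(steps=[{"dx": 0, "dy": 4.3, "dz": -9, "yaw": 0, "hand": 0}, {"dx": 0, "dy": 4.3, "dz": -9, "yaw": 0, "hand": 0}, {"dx": 0, "dy": 4.3, "dz": -9, "yaw": 0, "hand": 0}, {"dx": 0, "dy": 4.3, "dz": -9, "yaw": 0, "hand": 0}, {"dx": 0, "dy": 0, "dz": 0, "yaw": 0, "hand": 0}])

```text
t: 15.88
ee_pos: [0.5282, -0.2218, 0.1516]
tool_rot: [1.897, 2.067, 0.476]
contact_force: [-0.2, -0.5, -3.0]
opening: 0.0074
grip_force: 24.5
```

```bash
python3 st.py; python3 - <<'E'
from h import *
d=cam('wrist'); save('w5',d['pixels']); W=wcloud(d)
print('tray',rect(W,.058,.078,(.43,.68,-.31,-.02)))
E
```

```text
t 15.88 joints [-0.574  0.286  1.819  0.42   0.723 -0.933] tcp [ 528.2 -221.8  151.6] tilt 25.6 az 5.7
[[-0.087  0.899  0.43 ]
 [ 0.996  0.076  0.043]
 [ 0.006  0.432 -0.902]]
tray (np.int64(26776), array([ 548.2, -168.7]), array([154.9, 213.2]), 5.04)
```

View pics/w5.png

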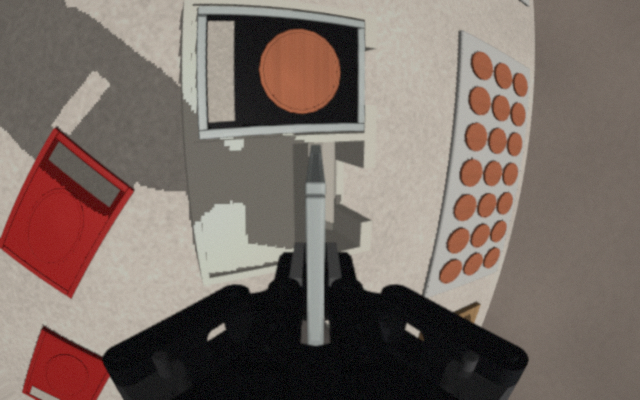

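The holder is held, lined up with the pads (edge from (316,185) to (316,345)), with 3 N of weight on the wrist. The tray and round holder are undisturbed. I'll raise it and go look at the rack.

>>> servo_tool(steps=[{"dx": 0, "dy": 10, "dz": -22, "yaw": 0, "hand": 0}, {"dx": 0, "dy": 10, "dz": -22, "yaw": 0, "hand": 0}, {"dx": 0, "dy": 10, "dz": -22, "yaw": 0, "hand": 0}, {"dx": 38, "dy": 4, "dz": -9, "yaw": 0, "hand": 0}, {"dx": 38, "dy": 4, "dz": -9, "yaw": 0, "hand": 0}, {"dx": 38, "dy": 4, "dz": -9, "yaw": 0, "hand": 0}, {"dx": 38, "dy": 4, "dz": -9, "yaw": 0, "hand": 0}, {"dx": 38, "dy": 4, "dz": -9, "yaw": 0, "hand": 0}, {"dx": 38, "dy": 4, "dz": -9, "yaw": 0, "hand": 0}, {"dx": 38, "dy": 4, "dz": -9, "yaw": 0, "hand": 0}, {"dx": 38, "dy": 4, "dz": -4, "yaw": 0, "hand": 0}, {"dx": 38, "dy": 4, "dz": 0, "yaw": 0, "hand": 0}], grip_force=35)

```text
t: 17.42
ee_pos: [0.5003, 0.1194, 0.3015]
tool_rot: [1.898, 2.067, 0.476]
contact_force: [0.8, 0.3, -2.4]
opening: 0.0074
grip_force: 38.5
```

>>> servo_tool(steps=[{"dx": 0, "dy": 0, "dz": 0, "yaw": 0, "hand": 0}, {"dx": 0, "dy": 0, "dz": 0, "yaw": 0, "hand": 0}])

```text
t: 17.68
ee_pos: [0.5005, 0.118, 0.3011]
tool_rot: [1.898, 2.068, 0.475]
contact_force: [0.6, 0.0, -2.4]
opening: 0.0072
grip_force: 38.5
```

```bash
python3 st.py; python3 - <<'E'
from h import *
d=cam('wrist'); save('w6',d['pixels']); W=wcloud(d); np.savez('w6.npz',W=W)
M=T(d['s']); L=(W-M[:3,3])@M[:3,:3]*1000
k=(abs(L[...,1])<12)&(L[...,2]<60)&(L[...,2]>-60)&(abs(L[...,0])<80); p=L[k]
v,u=np.nonzero(k); c=d['pixels'][k].astype(int)
b=c.sum(1)>200; p=p[b]; print('slab end face: x',np.round(np.percentile(p[:,0],[.5,2,50,98,99.5]),1),'y',np.round(np.percentile(p[:,1],[2,50,98]),1),'z',np.round(np.percentile(p[:,2],[2,20,50,98]),1),len(p))
print('rack',rect(W,.088,.115,(.42,.68,.12,.36)),rect(W,.07,.115,(.42,.68,.12,.36)))
for t in ['filed1','filed2','rack']:
    for m in viewer.masks_of('wrist',t)[:3]:
        q=W[m['mask']]; q=q[np.isfinite(q).all(1)]
        print(t,round(m['p'],2),np.round(m['pixel']).tolist(),np.round(np.median(q,0),3),rect(q,.085,.12,(.3,.8,0,.5)))
E
```

```text
t 17.68 joints [ 0.175 -0.044  1.817 -0.04   0.924  0.106] tcp [500.5 118.  301.1] tilt 25.5 az 5.8
[[-0.087  0.899  0.429]
 [ 0.996  0.076  0.043]
 [ 0.006  0.431 -0.902]]
slab end face: x [-37.1 -35.   14.3  45.7  45.9] y [-4.5 -0.2  5. ] z [-28.  -17.1 -16.5  35.4] 3411
rack (np.int64(5836), array([525.9, 233.3]), array([120.2, 102.6]), 9.01) (np.int64(9504), array([539.1, 235.3]), array([169.6, 122.9]), 9.08)
filed1 0.85 [293.0, 71.0] [0.56  0.239 0.099] (np.int64(358), array([561.4, 238.1]), array([12.9, 59.3]), 10.6)
filed1 0.61 [225.0, 77.0] [0.486 0.227 0.095] (np.int64(582), array([486. , 225.8]), array([21.5, 58.5]), 5.49)
filed2 0.85 [293.0, 71.0] [0.56  0.239 0.099] (np.int64(358), array([561.4, 238.1]), array([12.9, 59.3]), 10.6)
filed2 0.61 [225.0, 77.0] [0.486 0.227 0.095] (np.int64(582), array([486. , 225.8]), array([21.5, 58.5]), 5.49)
rack 0.8 [256.0, 74.0] [0.519 0.231 0.08 ] (np.int64(5697), array([525.9, 233.3]), array([120.2, 102.6]), 9.01)
rack 0.21 [254.0, 285.0] [ 0.544 -0.064  0.016] (np.int64(0), array([0., 0.]), array([0., 0.]), 0.0)
```

View pics/w6.png

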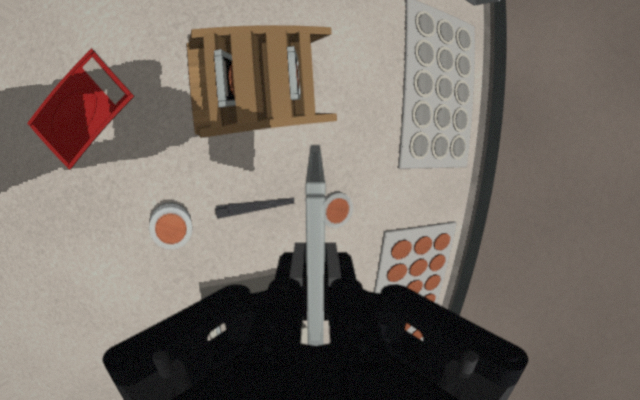

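The picture shows the rack at about (255,78): the middle slot is the dark gap at x≈258, between the filed holders at 225 and 293. I'll get its mouth profile.

```bash
python3 - <<'E'
from h import *
W=np.load('w6.npz')['W']; B=np.radians(9.03); ex=np.array([np.cos(B),np.sin(B)]); ey=np.array([-np.sin(B),np.cos(B)])
def prof(W,n):
    q=(W[...,:2]-[.5259,.2333]); u=q@ex*1000; v=q@ey*1000; Z=W[...,2]*1000
    k0=(abs(v)<48)&(Z<120)&(Z>-5)
    print(n); out=[]
    for a in range(-70,74,2):
        k=k0&(abs(u-a)<1); out.append((a,k.sum(),)+tuple(np.round(np.nanpercentile(Z[k],[10,50,90])).astype(int)) if k.sum()>3 else (a,0))
    print(out)
    k=(abs(u)<15)&(Z>88)&(Z<105); print('v extents central wood',np.round(np.percentile(v[k],[.5,1,99,99.5]),1))
    k=(Z>70)&(Z<83)&(abs(v)<75); 
    for lo,hi in((-75,-40),(40,75)):
        kk=k&(v>lo)&(v<hi); print('cheek v',np.round(np.percentile(v[kk],[2,50,98]),1))
prof(W,'w')
prof(cloud(cam('top')),'top')
M=T(state()); ry=np.r_[ey,0]; print('yaw deg',np.degrees(np.arctan2(ry@M[:3,1],ry@M[:3,0])))
E
```

```text
w
[(-70, np.int64(113), np.int64(10), np.int64(11), np.int64(12)), (-68, np.int64(113), np.int64(10), np.int64(11), np.int64(12)), (-66, np.int64(109), np.int64(10), np.int64(11), np.int64(12)), (-64, np.int64(111), np.int64(10), np.int64(11), np.int64(12)), (-62, np.int64(114), np.int64(10), np.int64(11), np.int64(12)), (-60, np.int64(166), np.int64(10), np.int64(12), np.int64(89)), (-58, np.int64(288), np.int64(10), np.int64(88), np.int64(90)), (-56, np.int64(284), np.int64(10), np.int64(89), np.int64(91)), (-54, np.int64(282), np.int64(10), np.int64(90), np.int64(92)), (-52, np.int64(265), np.int64(10), np.int64(91), np.int64(93)), (-50, np.int64(222), np.int64(92), np.int64(94), np.int64(99)), (-48, np.int64(164), np.int64(91), np.int64(99), np.int64(100)), (-46, np.int64(151), np.int64(87), np.int64(100), np.int64(101)), (-44, np.int64(135), np.int64(83), np.int64(100), np.int64(102)), (-42, np.int64(97), np.int64(78), np.int64(97), np.int64(100)), (-40, np.int64(89), np.int64(73), np.int64(90), np.int64(93)), (-38, np.int64(87), np.int64(70), np.int64(86), np.int64(89)), (-36, 
[... 5093 characters left out ...]
t64(97)), (56, np.int64(32), np.int64(63), np.int64(92), np.int64(98)), (58, np.int64(41), np.int64(58), np.int64(93), np.int64(96)), (60, np.int64(31), np.int64(49), np.int64(94), np.int64(97)), (62, np.int64(14), np.int64(45), np.int64(72), np.int64(94)), (64, np.int64(12), np.int64(39), np.int64(67), np.int64(90)), (66, np.int64(12), np.int64(30), np.int64(85), np.int64(87)), (68, np.int64(17), np.int64(21), np.int64(38), np.int64(81)), (70, np.int64(17), np.int64(23), np.int64(26), np.int64(76)), (72, np.int64(8), np.int64(24), np.int64(71), np.int64(72))]
v extents central wood [-815.7 -815.6   51.1   51.1]
cheek v [-59.7 -54.9 -44.8]
cheek v [46.9 57.6 62.8]
yaw deg -3.8805539253314163
```

>>> servo_tool(steps=[{"dx": 0, "dy": 0, "dz": 0, "yaw": -3.9, "hand": 0}, {"dx": 0, "dy": 0, "dz": 0, "yaw": 0, "hand": 0}])

```text
t: 18.18
ee_pos: [0.5007, 0.1178, 0.3017]
tool_rot: [1.822, 2.123, 0.46]
contact_force: [-0.3, -0.3, -4.6]
opening: 0.0072
grip_force: 38.5
```

```bash
cat > go.py <<'E'
from h import *
B=np.radians(9.03); ex=np.array([np.cos(B),np.sin(B),0]); ey=np.array([-np.sin(B),np.cos(B),0]); th=np.radians(25)
O=np.array([.5574,.2383,.024]); sz=np.cos(th)*np.array([0,0,1])-np.sin(th)*ex; sx=np.cos(th)*ex+np.sin(th)*np.array([0,0,1])
s=state(); M=T(s); z=M[:3,2]; low=M[:3,3]+.113*z
print('t',round(s['t'],2),'low end in slot x,y,z mm',np.round([(low-O)@sx*1e3,(low-O)@ey*1e3,(low-O)@sz*1e3],1),'axis err x,y deg',np.round(np.degrees([-z@sx,-z@ey]),1),'slabyaw',np.round(np.degrees(M[:3,0]@sx),1))
print('F slot',np.round([s['contact_force']@a for a in(sx,ey,sz)],1),'open',np.round(s['opening'],4))
for t in (105,80,40,10,0):
    print(t,np.round((O+t/1000*sz-low)@M[:3,:3]*1000,1))
E
python3 go.py
```

```text
t 18.18 low end in slot x,y,z mm [  50.6 -112.9  170.4] axis err x,y deg [-0.6  1.4] slabyaw -0.0
F slot [-2.3 -0.2 -4.1] open 0.0072
105 [114.5 -51.2  62. ]
80 [115.1 -51.4  87. ]
40 [116.1 -51.8 127. ]
10 [116.8 -52.1 157. ]
0 [117.1 -52.2 167. ]
```

>>> servo_tool(steps=[{"dx": 29, "dy": -13, "dz": 0, "yaw": 0, "hand": 0}, {"dx": 29, "dy": -13, "dz": 0, "yaw": 0, "hand": 0}, {"dx": 29, "dy": -13, "dz": 0, "yaw": 0, "hand": 0}, {"dx": 27.5, "dy": -12, "dz": 10, "yaw": 0, "hand": 0}, {"dx": 0, "dy": 0, "dz": 25, "yaw": 0, "hand": 0}, {"dx": 0, "dy": 0, "dz": 20, "yaw": 0, "hand": 0}, {"dx": 0, "dy": 0, "dz": 5, "yaw": 0, "hand": 0}, {"dx": 0, "dy": 0, "dz": 0, "yaw": 0, "hand": 0}])

```text
t: 19.18
ee_pos: [0.4642, 0.2266, 0.2232]
tool_rot: [1.822, 2.123, 0.46]
contact_force: [-0.1, 0.8, -2.7]
opening: 0.0075
grip_force: 38.5
```

```bash
python3 go.py; python3 - <<'E'
from h import *
d=cam('scene'); P=cloud(d); save('s1',cv2.resize(np.ascontiguousarray(d['pixels'][160:260,330:450]),None,fx=6,fy=6,interpolation=cv2.INTER_CUBIC))
E
```

```text
t 19.18 low end in slot x,y,z mm [  0.2   0.3 107.3] axis err x,y deg [-0.6  1.4] slabyaw -0.0
F slot [-1.1  0.8 -2.5] open 0.0075
105 [-0.2 -0.3  2.3]
80 [ 0.4 -0.5 27.3]
40 [ 1.4 -0.9 67.3]
10 [ 2.1 -1.2 97.2]
0 [  2.4  -1.3 107.2]
```

View pics/s1.png

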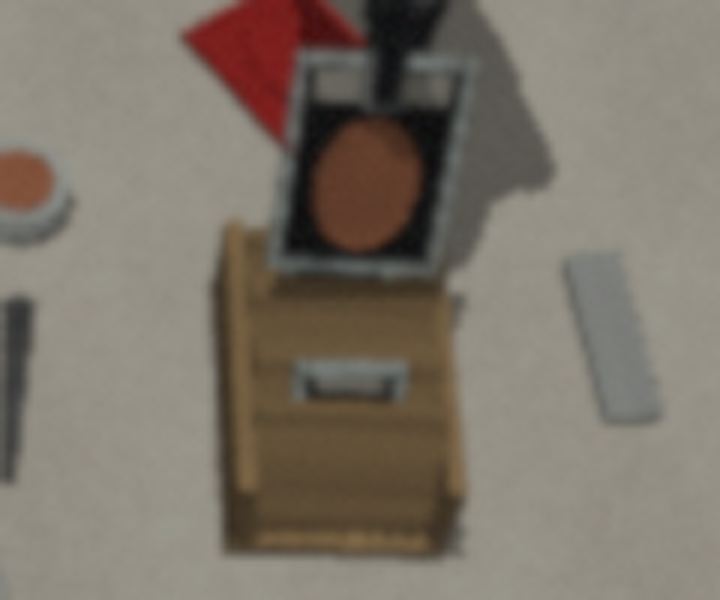

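The holder hangs centred over the middle slot (low edge near (355,272)), parallel to the rack. Going in slowly and watching the force.

>>> servo_tool(steps=[{"dx": 0, "dy": 0, "dz": 8, "yaw": 0, "hand": 0}, {"dx": 0.2, "dy": -0.2, "dz": 8, "yaw": 0, "hand": 0}, {"dx": 0.2, "dy": -0.2, "dz": 8, "yaw": 0, "hand": 0}, {"dx": 0, "dy": 0, "dz": 6, "yaw": 0, "hand": 0}, {"dx": 0, "dy": 0, "dz": 0, "yaw": 0, "hand": 0}])

```text
t: 19.85
ee_pos: [0.4766, 0.2283, 0.1952]
tool_rot: [1.821, 2.124, 0.459]
contact_force: [0.3, -0.5, -3.8]
opening: 0.0071
grip_force: 38.5
```

>>> servo_tool(steps=[{"dx": 0.2, "dy": -0.1, "dz": 6, "yaw": 0, "hand": 0}, {"dx": 0.2, "dy": -0.1, "dz": 6, "yaw": 0, "hand": 0}, {"dx": 0.2, "dy": -0.1, "dz": 6, "yaw": 0, "hand": 0}, {"dx": 0, "dy": 0, "dz": 0, "yaw": 0, "hand": 0}])

```text
t: 20.35
ee_pos: [0.484, 0.2296, 0.1788]
tool_rot: [1.821, 2.124, 0.459]
contact_force: [-0.4, -0.1, -3.1]
opening: 0.0074
grip_force: 38.5
```

```bash
python3 go.py
```

```text
t 20.35 low end in slot x,y,z mm [-0.6  0.2 58.5] axis err x,y deg [-0.5  1.4] slabyaw -0.1
F slot [-1.7 -0.  -2.7] open 0.0074
105 [ -1.3   1.  -46.5]
80 [ -0.7   0.7 -21.5]
40 [ 0.3  0.4 18.5]
10 [ 1.   0.1 48.5]
0 [ 1.3  0.  58.5]
```

Entered freely, with no side force. Continuing.

>>> servo_tool(steps=[{"dx": 0.2, "dy": 0, "dz": 7, "yaw": 0, "hand": 0}, {"dx": 0.2, "dy": 0, "dz": 7, "yaw": 0, "hand": 0}, {"dx": 0.2, "dy": 0, "dz": 7, "yaw": 0, "hand": 0}, {"dx": 0.2, "dy": 0, "dz": 7, "yaw": 0, "hand": 0}, {"dx": 0.2, "dy": 0, "dz": 7, "yaw": 0, "hand": 0}, {"dx": 0.1, "dy": 0, "dz": 7, "yaw": 0, "hand": 0}, {"dx": 0, "dy": 0, "dz": 0, "yaw": 0, "hand": 0}])

```text
t: 21.22
ee_pos: [0.5019, 0.2326, 0.1408]
tool_rot: [1.821, 2.124, 0.459]
contact_force: [0.1, 0.7, -3.2]
opening: 0.0074
grip_force: 38.5
```

>>> servo_tool(steps=[{"dx": 0, "dy": 0, "dz": 3, "yaw": 0, "hand": 0}, {"dx": 0, "dy": 0, "dz": 3, "yaw": 0, "hand": 0}, {"dx": 0, "dy": 0, "dz": 3, "yaw": 0, "hand": 0}, {"dx": 0, "dy": 0, "dz": 0, "yaw": 0, "hand": 0}])

```text
t: 21.72
ee_pos: [0.5058, 0.233, 0.1331]
tool_rot: [1.821, 2.124, 0.459]
contact_force: [0.3, 0.7, -3.7]
opening: 0.007
grip_force: 38.5
```

```bash
python3 go.py
```

```text
t 21.73 low end in slot x,y,z mm [0.2 0.1 7.8] axis err x,y deg [-0.5  1.4] slabyaw -0.1
F slot [-1.2  0.6 -3.5] open 0.007
105 [ -2.5   0.7 -97.1]
80 [ -1.9   0.5 -72.1]
40 [ -0.9   0.1 -32.1]
10 [-0.1 -0.2 -2.2]
0 [ 0.1 -0.3  7.8]
```

>>> servo_tool(steps=[{"dx": 0, "dy": 0, "dz": 2, "yaw": 0, "hand": 0}, {"dx": 0, "dy": 0, "dz": 2, "yaw": 0, "hand": 0}, {"dx": 0, "dy": 0, "dz": 1, "yaw": 0, "hand": 0}, {"dx": 0, "dy": 0, "dz": 0, "yaw": 0, "hand": 0}])

```text
t: 22.22
ee_pos: [0.5079, 0.2332, 0.1287]
tool_rot: [1.82, 2.124, 0.46]
contact_force: [-0.2, -1.0, -3.0]
opening: 0.007
grip_force: 38.5
```

>>> servo_tool(steps=[{"dx": 0, "dy": 0, "dz": 1, "yaw": 0, "hand": 0}, {"dx": 0, "dy": 0, "dz": 1, "yaw": 0, "hand": 0}, {"dx": 0, "dy": 0, "dz": 0, "yaw": 0, "hand": 0}])

```text
t: 22.6
ee_pos: [0.5088, 0.2333, 0.1269]
tool_rot: [1.821, 2.124, 0.46]
contact_force: [0.2, -0.3, -3.3]
opening: 0.0073
grip_force: 38.5
```

>>> servo_tool(steps=[{"dx": 0, "dy": 0, "dz": 1, "yaw": 0, "hand": 0}, {"dx": 0, "dy": 0, "dz": 1, "yaw": 0, "hand": 0}, {"dx": 0, "dy": 0, "dz": 0, "yaw": 0, "hand": 0}])

```text
t: 22.98
ee_pos: [0.51, 0.2332, 0.1267]
tool_rot: [1.82, 2.122, 0.461]
contact_force: [-11.9, -8.7, 17.2]
opening: 0.0073
grip_force: 42.3
```

Floor reached (force jumped by 20 N). Easing off slightly, opening and backing out.

>>> servo_tool(steps=[{"dx": 0, "dy": 0, "dz": -1, "yaw": 0, "hand": 0}, {"dx": 0, "dy": 0, "dz": 0, "yaw": 0, "hand": 0}, {"dx": 0, "dy": 0, "dz": 0, "yaw": 0, "hand": 10}, {"dx": 0, "dy": 0, "dz": 0, "yaw": 0, "hand": 16}, {"dx": 0, "dy": 0, "dz": 0, "yaw": 0, "hand": 22}, {"dx": 0, "dy": 0, "dz": 0, "yaw": 0, "hand": 22}])

```text
t: 23.72
ee_pos: [0.5093, 0.2334, 0.1261]
tool_rot: [1.82, 2.124, 0.46]
contact_force: [0.2, -1.4, 0.3]
opening: 0.022
grip_force: 0.0
```

>>> servo_tool(steps=[{"dx": 0, "dy": 0, "dz": -8, "yaw": 0, "hand": 22}, {"dx": 0, "dy": 0, "dz": -15, "yaw": 0, "hand": 24}, {"dx": 0, "dy": 0, "dz": -30, "yaw": 0, "hand": 24}, {"dx": 0, "dy": 0, "dz": -40, "yaw": 0, "hand": 24}, {"dx": 0, "dy": 0, "dz": -40, "yaw": 0, "hand": 24}, {"dx": -30, "dy": 0, "dz": -20, "yaw": 0, "hand": 24}, {"dx": -40, "dy": 0, "dz": 0, "yaw": 0, "hand": 24}, {"dx": 0, "dy": 0, "dz": 0, "yaw": 0, "hand": 24}])

```text
t: 24.72
ee_pos: [0.4536, 0.1559, 0.2671]
tool_rot: [1.822, 2.12, 0.462]
contact_force: [-0.5, 0.2, -0.2]
opening: 0.0239
grip_force: 0.0
```

```bash
python3 - <<'E'
from h import *
B=np.radians(9.03); ex=np.array([np.cos(B),np.sin(B),0]); ey=np.array([-np.sin(B),np.cos(B),0]); th=np.radians(25)
O=np.array([.5574,.2383,.024]); sz=np.cos(th)*np.array([0,0,1])-np.sin(th)*ex; sx=np.cos(th)*ex+np.sin(th)*np.array([0,0,1])
d=cam('wrist'); W=wcloud(d); save('w7',cv2.resize(np.ascontiguousarray(d['pixels'][0:300,100:500]),None,fx=2,fy=2)); print(state()['t'],state()['contact_force'])
L=np.stack([(W-O)@a*1000 for a in(sx,ey,sz)],-1)
k=(abs(L[...,0])<15)&(abs(L[...,1])<60)&(L[...,2]>105)&(L[...,2]<150); p=L[k]
print(len(p),np.round(np.percentile(p,[1,50,99],axis=0),1))
print('round',[(round(m['p'],2),np.round(m['pixel'])) for m in viewer.masks_of('wrist','round_mid')[:2]])
P=cloud(cam('top')); print(rect(P,.057,.078,(.43,.68,-.31,-.02)))
E
```

```text
24.775 [-0.6421859  -0.35775012 -0.2666492 ]
870 [[ -7.8 -45.1 127.1]
 [ -4.2   2.5 128.9]
 [  0.2  43.  130.7]]
round [(0.96, array([306., 334.]))]
(np.int64(2758), array([ 548.5, -167. ]), array([155.8, 212.6]), 4.94)
```

View pics/w7.png

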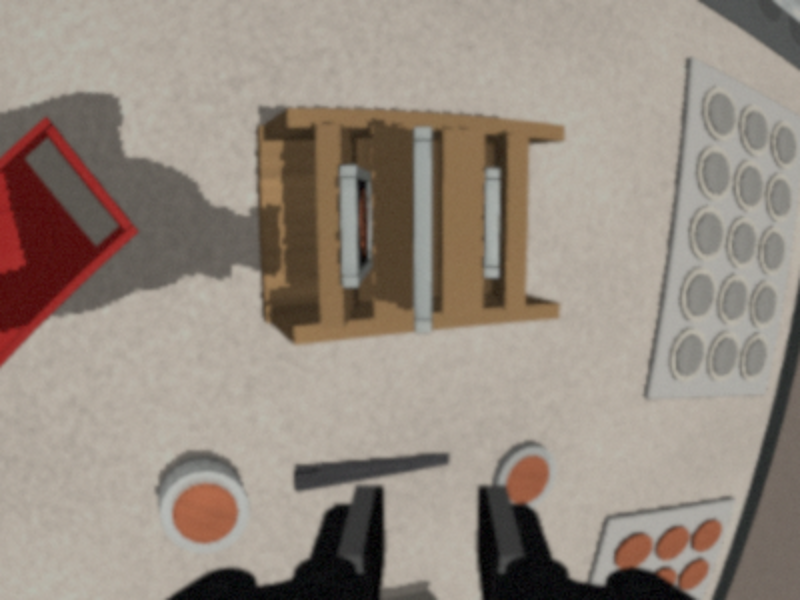

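The holder stands in the middle slot (x≈423 in the crop, between the filed ones), with its top 129–130 mm up the slot, so it is home. Everything else is in place.

```bash
python3 -c "
from rig import r
print(r.sign_off())"
```

```text
the job is handed in; nothing more can be done
None
```

The oval medal's holder stands fully home in the rack's middle slot, its top measured about 129–130 mm up the slot, and I handed the job in after about 25 s of the allowed 58 s. In the last wrist and top views the filed holders and the tray with the round holder looked undisturbed. The sign-off returned no verdict.

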